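# Prop a stock caddy's lid open on its stay

### The arm

A 7-joint arm with a two-finger parallel gripper is mounted at the origin on the work surface. World frame = base frame: x ahead of the robot, y to its left, z up, the work surface at z = 0. Lengths are in m, angles in degrees, forces in N, time in s.
With the tool pointing down it reaches from about 0.425 to 0.875 m from the base axis. Payload 4.7 kg.
Tool frame: the origin (TCP) lies midway between the tips of the shut fingers; the grasp point (between the pads) lies env.grip_point_offset behind it (env.grip_point_offset is the distance from the TCP to the grasp point, in m); x points along the fingers, y is the direction in which the jaws open and shut, and the axes are right-handed (so a half turn about x gives the same grasp; the last joint's range is limited). The gripper opens to 87 mm and grips with 3 to 60 N. Pads are 19 mm wide; open, the fingers measure 117 mm over their backs; the gripper's body (75 mm by 190 mm) begins 51 mm behind the grasp point.
Start: joints at [71.224, 18.392, -4.016, 83.108, 1.295, 78.541, -3.26], TCP at [0.218, -0.612, 0.223] pointing down, gripper open.
Joint ranges: [-163.93, 163.93], [-17.29, 119.83], [-79.2, 71.16], [3.27, 140.29], [-89.18, 269.18], [5.43, 117.66], [-154.24, 154.24]. Speed limits (degrees/s): [147.25, 147.25, 180, 180, 180, 180, 180].

### API

Orientations are given as [roll, pitch, yaw] about the fixed x, y, z axes, in that order (R = Rz(yaw) Ry(pitch) Rx(roll)).
In Python, from cell import readout, read_camera, camera_params, sign_off, spot_in, pinpoint, env gives the robot as it stands.
- The arm moves only by the shell command python3 -m pendant 'ROWS' [OPENING] [FORCE]. ROWS is a JSON object of lists of equal length, an entry for each row: "xyz": the shift along the world's x, y, z in m, a list of three; "turn": the turn about the world's z in rad. A call has 1 to 10 rows; each row shifts and turns the pose as measured when the row begins; what a row does not reach is not made up. A row lasts 1/8 s, in which the tool goes at most 62.5 mm and 10.7 degrees, less where a joint would pass 70% of its speed; a pose out of reach is approached as far as the arm can. A call is refused whole if a number of a shift passes 0.0625 or a number of a turn 0.188, either way. A call with a gripper value outside its range is refused whole. OPENING is the opening, from 0 (shut) to 1 (fully open), set as the call begins (- or left out, the last holds). The fingers move at their own pace and stop on an object; FORCE is the grip in N (left out, the last holds). Time passes only in rows, so rows that do not move let the fingers close. It gives the time, the measured TCP pose, the force and the opening at its end, in the units of the state.
- readout.get_obs(): the state, without advancing time (a new reading comes with each control period).
- read_camera(name): name is "scene" or "top" or "wrist"; returns the picture (400x640x3 uint8, red, green, blue); there is no depth.
- camera_params(name): a dict with "fx", "fy", "cx", "cy" (pixels), "rvec" (rotation vector, rad) and "tvec" (3), from world to camera coordinates, as OpenCV has them; the wrist camera has in their place "hand_eye" (4x4, takes a point from camera to tool coordinates, whose origin is the TCP and whose axes are the tool frame's). Camera axes: x right, y down, z forward; pixel columns grow to the right and rows downward; lengths in m; the calibration is good to about 2 mm. The wrist camera is an equidistant fisheye: a pixel r from the principal point sees the ray r / f radians off the axis. A picture is of the moment at which its call begins: read the wrist's pose just before it. camera_params takes no time and is no camera call.
- sign_off(): hands the job in, once; it reports no verdict.
Trained networks look in the newest picture that a camera, given by its name, has taken for a name from the list of things; names that differ only in an ending like _2 or _b are one class to them, and where a whole thing is asked for, a point or a joint stands for the part that bears it (a point fixed in the world has none). Each returns a list of dicts, best first, with "score" (0 to 1); they miss things now and then, are a little off and sometimes report something else, mostly with a low value. They report only what shows in the picture. A call takes as long as a camera call.
- spot_in(camera, name): "at" ([x, y, z] in m, in the coordinates of the camera as it stood for that picture, good to about 4 mm: the middle of the surface that is visible of it).
- pinpoint(camera, name): "at" ([x, y, z] in m, in the coordinates of the camera as it stood for that picture, good to about 4 mm: a listed point, or the origin of a listed thing).
The state is a dict: "time_s": time; "qpos": joint angles; "joint_velocities": joint speeds; "effort": joint torques, N m; "tool_pos": TCP position; "tool_rot": TCP orientation; "force": force on the tool from outside, world axes, zero at the start; "wrist_torque": the same for the moment, N m; "grip_width": finger opening in m.
Only numpy, scipy, OpenCV 4.12 (cv2) and the standard library are available. Lean on these libraries where they do the work, as an engineer would, in place of code of your own. Each camera call takes 0.05 s, during which the arm holds its last target.

### The job

Get the grey stock caddy ready for filling: raise its lid until it stands open by itself, swing the lid stay up off the open side tray and over to its stop, then bring the lid back down gently, without letting it drop, and leave it propped on the tip of the stay. Leave the bottle, the carton and the spatula where they are.

Things in the scene. Friction and masses are not known exactly. Their poses are not given: they have to be found in the camera images.
- caddy: Fixed grey sheet-steel caddy on the bench. Origin: on the bench under the centre of the lidded bay; x points from the front (handle side, towards the robot) to the hinge at the back, y towards the open side tray, z up. The lidded bay is 180 (x) by 220 (y) by 100 mm high; the open tray beside it is 180 by 160 mm (y from 110 to 270 mm) with walls only 60 mm high, and its inside is free under the stay. Cartons stand inside the bay, below its rim.
- lid (a joint): Angle of the lid about its hinge, rad. 0 = shut, lying flat on the bay; grows as the front edge rises; stop at 1.66 (just past upright). 0.35 kg aluminium panel 185 by 220 mm, 8 mm thick. Its hinge rubs a little: the lid stays where it is left above about 1.3 rad, below about 1.2 rad it falls if let go. Resting on the raised stay it reads about 0.93.
- lid_hinge (a point): Point on the lid's hinge axis, at the middle of the bay's back rim, 100 mm above the bench. The axis is level, along the caddy's y.
- lid_grip (a point): Centre of the lid's handle: a black round bar, 18 mm in diameter and 40 mm long, level and parallel to the hinge, held 35 mm beyond the lid's front edge by a 14 mm wide stem at its middle; 220 mm from the hinge axis. Pinched by its two flat ends from above it can turn between the fingers while the lid swings.
- stay (a joint): Angle of the lid stay about its pivot, rad. 0 = lying level, pointing along the caddy's +y over the open tray; grows as its tip rises; 1.57 = upright; stop at 1.83, leaning over the bay so that its tip comes under the lid. A stiff pivot (about 0.5 N at the tip) holds it where it is left. It starts between 0 and 0.5.
- stay_pivot (a point): Point on the stay's pivot axis, on a bracket on the wall between bay and tray, 105 mm above the bench. The axis is level, along the caddy's x; it lies 100 mm in front of the lid's hinge and 12 mm beyond the lid's side edge.
- stay_tip (a point): Centre of the rounded black rubber end, 14 mm in diameter, of the stay, 120 mm from the pivot. The rest of the stay is a flat steel bar 14 mm wide (along the pivot axis) and 9 mm thick; pinched by its narrow sides from above it can turn between the fingers while it swings.
- bottle: Bystander: white closed pill jar, 50 mm in diameter, 80 mm high, standing; origin at its base.
- carton: Bystander: white medicine carton with a bluish band, 110 by 50 by 40 mm high; origin at the centre of its underside.
- spatula: Bystander: spatula lying on the bench left of the tray; origin at the underside of its middle.

How it is judged:
By the outcome, as a careful person would: the job done as asked, in the order asked, and still so for the second after the job is handed in, with the robot touching nothing.
It also fails if it takes over 59 s, if anything falls off the work surface, if the arm or the gripper's body presses on something with over 40 N, if the wrist force passes 120 N, or if a joint passes its speed limit or range.

## Working session

There is one attempt and no reset: what is moved stays moved. The work goes in short steps, Python scripts to look and compute and a shell command to move; the robot and the scene stay as the last step left them, time stands still between calls to the robot, and variables do not carry over. Pictures are saved under pics/ and viewed, and the job is handed in when it is done.

```bash
ls; mkdir -p pics
cat > h.py <<'E'
import numpy as np, cv2
from scipy.spatial.transform import Rotation as Rn
from cell import readout, read_camera, camera_params, sign_off, spot_in, pinpoint, env
def snap(cam,fn):
    o=readout.get_obs(); im=read_camera(cam); cv2.imwrite('pics/'+fn,np.ascontiguousarray(im[:,:,::-1])); return o
def toworld(cam,p,o=None):
    c=camera_params(cam); p=np.array(p)
    if cam=='wrist':
        q=np.array(c['hand_eye'])@np.r_[p,1]; R=Rn.from_euler('xyz',o['tool_rot'],degrees=True).as_matrix()
        return R@q[:3]+np.array(o['tool_pos'])
    R=Rn.from_rotvec(np.array(c['rvec']).ravel()).as_matrix()
    return R.T@(p-np.array(c['tvec']).ravel())
def toPix(cam,P,o=None):
    c=camera_params(cam)
    R=Rn.from_rotvec(np.array(c['rvec']).ravel()).as_matrix()
    q=R@np.array(P)+np.array(c['tvec']).ravel()
    return c['fx']*q[0]/q[2]+c['cx'],c['fy']*q[1]/q[2]+c['cy']
E
python3 - <<'E'
from h import *
o=readout.get_obs(); print(o, env.grip_point_offset)
for cam in ['scene','top']:
    snap(cam,cam+'0.png')
    for n in ['lid_grip','lid_hinge','stay_pivot','stay_tip','caddy']:
        print(cam,n,[(np.round(toworld(cam,d['at'],o),4).tolist(),round(d['score'],2)) for d in pinpoint(cam,n)[:2]])
print(readout.get_obs()['time_s'])
E
```

```text
pics
{'time_s': 0.0, 'qpos': array([71.22495273, 18.44005963, -4.0172557 , 83.1760676 ,  1.29650957,
       78.53965024, -3.25981178]), 'joint_velocities': array([-0.02831375,  0.0169947 ,  0.05530084, -0.00546965,  0.04148418,
       -0.10657758, -0.03327748]), 'effort': array([-1.53342253e-04, -4.91274619e+01, -4.03958475e-01, -3.12529314e+01,
       -6.37789420e-02,  4.36821766e-02,  1.80785332e-04]), 'tool_pos': array([ 0.21763488, -0.61189126,  0.2214402 ]), 'tool_rot': array([-86.54063411,  89.88935642, 113.04631447]), 'force': array([ 0.16732464,  0.93014306, -0.96979039]), 'wrist_torque': array([-0.01732033,  0.00657104,  0.00780549]), 'grip_width': 0.08700441855105953} 0.0187
scene lid_grip [([0.4482, -0.0936, 0.0997], 0.84)]
scene lid_hinge [([0.6606, -0.0738, 0.0983], 0.84)]
scene stay_pivot [([0.5513, 0.0388, 0.0992], 0.75)]
scene stay_tip [([0.5387, 0.1502, 0.1436], 0.61)]
scene caddy [([0.5727, -0.0796, -0.0024], 0.62)]
top lid_grip [([0.4431, -0.0961, 0.1047], 0.65)]
top lid_hinge [([0.6625, -0.0699, 0.0989], 0.7)]
top stay_pivot [([0.5473, 0.0405, 0.1052], 0.61)]
top stay_tip [([0.5395, 0.151, 0.1454], 0.73)]
top caddy [([0.5678, -0.0812, -0.0006], 0.77)]
0.6
```

View pics/scene0.png

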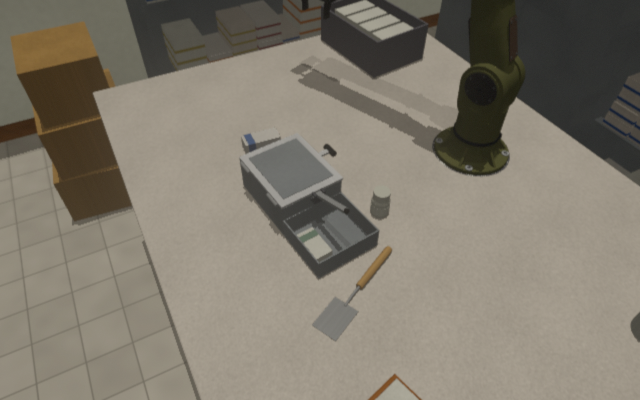

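View pics/top0.png

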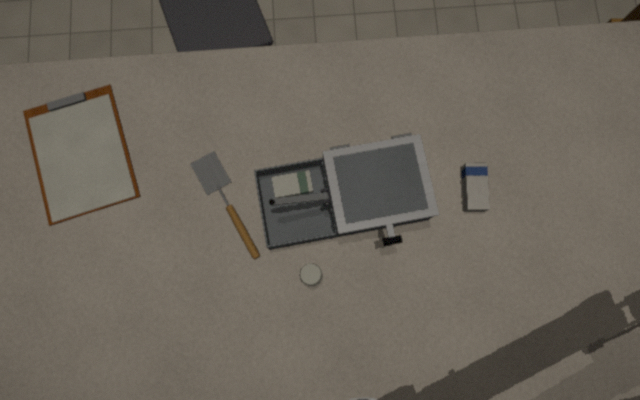

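Run:
```python
from h import *
o=readout.get_obs()
R=Rn.from_euler('xyz',o['tool_rot'],degrees=True).as_matrix();print(R.round(3))
g=np.array([.4457,-.0948,.102]);h=np.array([.6616,-.0719,.099])
for cam in['scene','top']:
  for n,p in [('grip',g),('hinge',h),('piv',[.549,.0397,.105]),('tip',[.539,.1506,.1445])]: print(cam,n,np.round(toPix(cam,p),1))
```

```text
[[ 0.     0.335 -0.942]
 [-0.    -0.942 -0.335]
 [-1.     0.     0.   ]]
scene grip [328.9 150.2]
scene hinge [259.1 182. ]
scene piv [318.4 193.6]
scene tip [344.9 211.1]
top grip [391.3 238.5]
top hinge [371.1 142.8]
top piv [324.7 195.5]
top tip [271.7 200.2]
```

The network's points agree with both pictures: the handle is at about (329,150) in scene and (391,239) in top, and the stay tip at about (271,201) in top. Next I'll fit the caddy yaw and get a wrist view from above.

```bash
python3 - <<'E'
from h import *
from scipy.optimize import least_squares
obs={'lid_grip':[[.4482,-.0936,.0997],[.4431,-.0961,.1047]],'lid_hinge':[[.6606,-.0738,.0983],[.6625,-.0699,.0989]],'stay_pivot':[[.5513,.0388,.0992],[.5473,.0405,.1052]],'caddy':[[.5727,-.0796,0],[.5678,-.0812,0]],'tip':[[.5387,.1502,.1436],[.5395,.151,.1454]]}
def model(p):
    x,y,yaw,s=p;c=np.cos(yaw);sn=np.sin(yaw);X=np.array([c,sn,0]);Y=np.array([-sn,c,0]);H=np.array([x,y,.1])
    P=H-.1*X+.122*Y+[0,0,.005]
    return {'lid_hinge':H,'lid_grip':H-.22*X,'stay_pivot':P,'caddy':H-.09*X-[0,0,.1],'tip':P+.12*(np.cos(s)*Y+np.array([0,0,np.sin(s)]))}
def f(p):
    m=model(p); return np.concatenate([(np.array(b)-m[k])[:, :].ravel() for k,v in obs.items() for b in v])
r=least_squares(f,[.66,-.07,.1,.3]);print(r.x,np.degrees(r.x[2]));print((f(r.x).reshape(-1,3)*1000).round(1))
for k,v in model(r.x).items():print(k,v.round(4))
E
python3 -m pendant '{"xyz":[[0.03,0.06,0.02],[0.03,0.06,0],[0.03,0.06,0],[0.03,0.06,0],[0.03,0.06,0],[0.02,0.05,0],[0.01,0.04,0]],"turn":[-0.05,-0.05,-0.05,-0.05,0,0,0]}' 1 15
```

```text
time_s: 1.48
tool_pos: [0.3874, -0.2376, 0.2406]
tool_rot: [115.1, 89.8, -57.5]
force: [0.6, -0.1, -0.3]
grip_width: 0.0869Traceback (most recent call last):
  File "<stdin>", line 10, in <module>
    return func(*args, **kwargs)
    vector_fun = VectorFunction(
        fun_wrapped,
    ...<6 lines>...
        workers=workers
    )
    self._update_fun()
    ~~~~~~~~~~~~~~~~^^
    self.f = self.fun_wrapped(xp_copy(self.x))
             ~~~~~~~~~~~~~~~~^^^^^^^^^^^^^^^^^
    return np.atleast_1d(self.fun(x))
                         ~~~~~~~~^^^
    return self.f(x, *self.args, **self.kwargs)
           ~~~~~~^^^^^^^^^^^^^^^^^^^^^^^^^^^^^^
  File "<stdin>", line 9, in f
IndexError: too many indices for array: array is 1-dimensional, but 2 were indexed
```

```bash
cat > fit.py <<'E'
import numpy as np
from scipy.optimize import least_squares
def model(p):
    x,y,yaw,s=p;c=np.cos(yaw);sn=np.sin(yaw);X=np.array([c,sn,0]);Y=np.array([-sn,c,0]);H=np.array([x,y,.1])
    P=H-.1*X+.122*Y+[0,0,.005]
    return {'lid_hinge':H,'lid_grip':H-.22*X,'stay_pivot':P,'caddy':H-.09*X-[0,0,.1],'stay_tip':P+.12*(np.cos(s)*Y+np.array([0,0,np.sin(s)]))}
def fit(obs):
    f=lambda p:np.concatenate([np.array(b)-model(p)[k] for k,b in obs])
    r=least_squares(f,[.66,-.07,.1,.3],loss='soft_l1',f_scale=.004);return r.x,f(r.x).reshape(-1,3)
obs0=[('lid_grip',[.4482,-.0936,.0997]),('lid_grip',[.4431,-.0961,.1047]),('lid_hinge',[.6606,-.0738,.0983]),('lid_hinge',[.6625,-.0699,.0989]),('stay_pivot',[.5513,.0388,.0992]),('stay_pivot',[.5473,.0405,.1052]),('caddy',[.5727,-.0796,0]),('caddy',[.5678,-.0812,0]),('stay_tip',[.5387,.1502,.1436]),('stay_tip',[.5395,.151,.1454])]
E
python3 - <<'E'
from h import *
from fit import *
o=snap('wrist','w1.png'); obs=[]
for n in ['lid_grip','lid_hinge','stay_pivot','stay_tip']:
    for d in pinpoint('wrist',n)[:1]:
        p=toworld('wrist',d['at'],o);print(n,p.round(4),round(d['score'],2),np.round(d['at'],3)); obs.append((n,p))
for O in (obs0,obs0+obs):
    x,r=fit(O);print(x.round(4),np.degrees(x[2:]));print((r*1000).round(1).tolist())
    for k,v in model(x).items():print(k,v.round(4))
print(o['qpos'].round(1))
E
```

```text
lid_grip [ 0.4377 -0.0948  0.1035] 0.91 [-0.136 -0.077  0.289]
stay_pivot [0.5481 0.0363 0.1045] 0.55 [-0.252 -0.198  0.252]
stay_tip [0.5335 0.1477 0.1471] 0.8 [-0.365 -0.185  0.211]
[ 0.662  -0.072   0.1025  0.3392] [ 5.873967   19.43229081]
[[5.1, 0.9, -0.3], [-0.0, -1.6, 4.7], [-1.4, -1.8, -1.7], [0.5, 2.1, -1.1], [1.3, -0.3, -5.8], [-2.7, 1.4, 0.2], [0.3, 1.6, 0.0], [-4.6, 0.0, 0.0], [0.3, -1.5, -1.3], [1.1, -0.7, 0.5]]
lid_hinge [ 0.662 -0.072  0.1  ]
lid_grip [ 0.4431 -0.0945  0.1   ]
stay_pivot [0.55   0.0391 0.105 ]
caddy [ 0.5724 -0.0812  0.    ]
stay_tip [0.5384 0.1517 0.1449]
[ 0.6612 -0.0722  0.1042  0.3472] [ 5.97269673 19.89188968]
[[5.8, 1.5, -0.3], [0.7, -1.0, 4.7], [-0.6, -1.6, -1.7], [1.3, 2.3, -1.1], [2.3, 0.1, -5.8], [-1.7, 1.8, 0.2], [1.0, 2.0, 0.0], [-3.9, 0.4, 0.0], [1.4, -0.7, -2.2], [2.2, 0.1, -0.4], [-4.7, 0.3, 3.5], [-0.9, -2.4, -0.5], [-3.8, -3.2, 1.3]]
lid_hinge [ 0.6612 -0.0722  0.1   ]
lid_grip [ 0.4424 -0.0951  0.1   ]
stay_pivot [0.549  0.0387 0.105 ]
caddy [ 0.5717 -0.0816  0.    ]
stay_tip [0.5373 0.1509 0.1458]
[ 50.4  -5.7 -20.7 107.3  -2.   77.9 -52.4]
```

View pics/w1.png

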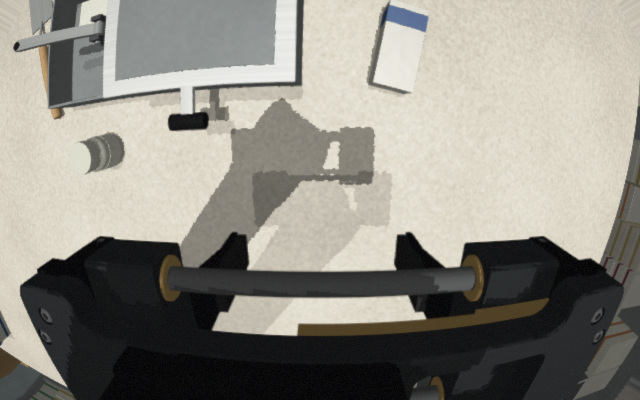

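```bash
python3 -m pendant '{"xyz":[[0.018,0.048,0],[0.018,0.048,-0.01],[0.014,0.04,-0.02],[0.003,0.006,-0.02],[0,0,0]],"turn":[-0.025,0,0,0,0]}'
python3 - <<'E'
from h import *
from fit import *
o=snap('wrist','w2.png')
R=Rn.from_euler('xyz',o['tool_rot'],degrees=True).as_matrix();print('yang',np.degrees(np.arctan2(R[1,1],R[0,1])),o['tool_pos'],o['qpos'].round(1),o['time_s'])
for n in ['lid_grip','stay_pivot','stay_tip']:
    for d in pinpoint('wrist',n)[:1]:
        p=toworld('wrist',d['at'],o);print(n,p.round(4),round(d['score'],2))
E
```

```text
time_s: 2.35
tool_pos: [0.4392, -0.1042, 0.1897]
tool_rot: [127.1, 89.7, -48.2]
force: [-0.2, 0.3, 0.1]
grip_width: 0.0869
yang -85.30587152974184 [ 0.43919584 -0.10421013  0.18973996] [ 43.   -4.4 -31.4 111.7  -2.2  71.8 -73. ] 2.35
lid_grip [ 0.4363 -0.0959  0.1036] 0.63
stay_pivot [0.5486 0.0365 0.1031] 0.76
stay_tip [0.5348 0.1486 0.1457] 0.86
```

View pics/w2.png

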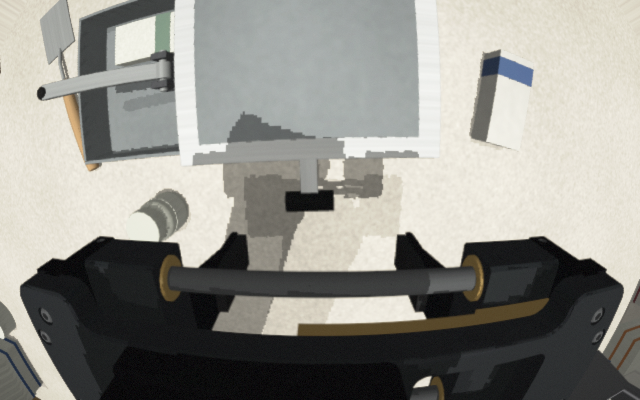

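```bash
cat >> h.py <<'E'
def wray(px,pos,rot):
    c=camera_params('wrist');u=np.array([(px[0]-c['cx'])/c['fx'],(px[1]-c['cy'])/c['fy']]);t=np.hypot(*u)
    d=np.r_[u/t*np.sin(t),np.cos(t)];T=np.array(c['hand_eye']);R=Rn.from_euler('xyz',rot,degrees=True).as_matrix()
    return R@T[:3,3]+np.array(pos),R@T[:3,:3]@d
def ray(cam,px):
    c=camera_params(cam);R=Rn.from_rotvec(np.array(c['rvec']).ravel()).as_matrix()
    d=R.T@np.array([(px[0]-c['cx'])/c['fx'],(px[1]-c['cy'])/c['fy'],1]);return -R.T@np.array(c['tvec']).ravel(),d/np.linalg.norm(d)
def tri(rays):
    A=0;b=0
    for o,d in rays:
        M=np.eye(3)-np.outer(d,d);A=A+M;b=b+M@o
    return np.linalg.solve(A,b)
E
python3 - <<'E'
from h import *
a=wray((188,121),[.3874,-.2376,.2406],[115.1,89.8,-57.5]);b=wray((310,201),[.4392,-.1042,.1897],[127.1,89.7,-48.2])
s=ray('scene',(329.5,150.5));t=ray('top',(392,239.5))
print(tri([a,b]),tri([s,t]),tri([a,b,s,t]))
for o,d in(a,b,s,t): print((o+d*(.102-o[2])/d[2]).round(4))
E
```

```text
[ 0.44159151 -0.09595519  0.10499171] [ 0.44352904 -0.09622591  0.09917612] [ 0.4423391  -0.09540241  0.10128341]
[ 0.4415 -0.0947  0.102 ]
[ 0.4405 -0.0959  0.102 ]
[ 0.4449 -0.0931  0.102 ]
[ 0.4435 -0.0961  0.102 ]
```

```bash
python3 -m pendant '{"xyz":[[0.003,0.009,-0.03],[0,0,-0.04],[0,0,-0.03],[0,0,-0.008],[0,0,0]],"turn":[0.02,0,0,0,0]}'
```

```text
time_s: 3.18
tool_pos: [0.4468, -0.1014, 0.0864]
tool_rot: [145.4, 88.9, -29.3]
force: [-0.0, -0.6, 0.7]
grip_width: 0.0872
```

```bash
python3 -m pendant '{"xyz":[[-0.005,0.006,-0.004],[0,0,0]],"turn":[0,0]}'
python3 - <<'E'
from h import *
o=snap('wrist','w3.png')
R=Rn.from_euler('xyz',o['tool_rot'],degrees=True).as_matrix();print(R.round(3),'yang',np.degrees(np.arctan2(R[1,1],R[0,1])),o['qpos'].round(1))
E
```

```text
time_s: 3.42
tool_pos: [0.443, -0.0957, 0.0844]
tool_rot: [146.7, 88.7, -28.0]
force: [-0.6, -0.1, -0.1]
grip_width: 0.0869
[[ 0.02   0.091 -0.996]
 [-0.011 -0.996 -0.092]
 [-1.     0.013 -0.019]] yang -84.7628988985434 [ 41.5   1.9 -33.2 119.4   1.7  57.8 -77.3]
```

View pics/w3.png

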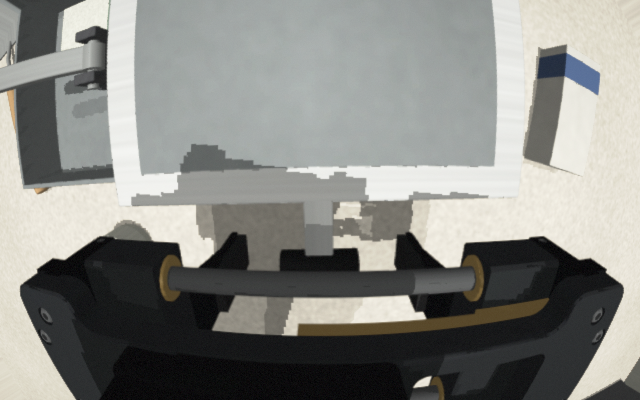

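The handle at (320,262) is centred between the fingers, so I'll close.

```bash
python3 -m pendant '{"xyz":[[0,0,-0.002],[0,0,0],[0,0,0],[0,0,0],[0,0,0]],"turn":[0,0,0,0,0]}' 0 20
```

```text
time_s: 4.1
tool_pos: [0.4444, -0.0964, 0.0836]
tool_rot: [147.1, 88.5, -27.7]
force: [-0.5, 0.3, 0.6]
grip_width: 0.045
```

```bash
python3 -m pendant '{"xyz":[[0,0,0],[0,0,0]],"turn":[0,0]}' 0 20
```

```text
time_s: 4.35
tool_pos: [0.4441, -0.0945, 0.0835]
tool_rot: [150.8, 88.6, -23.9]
force: [-0.7, -1.0, 0.2]
grip_width: 0.0395
```

Run:
```python
import numpy as np
a=np.linspace(0,1.5,16);X=np.array([.9946,.104,0])
P=[.22*(-np.cos(t)*X+np.array([0,0,np.sin(t)])) for t in a]
print(np.diff(P,axis=0).round(4).tolist())
```

```text
[[0.0011, 0.0001, 0.022], [0.0033, 0.0003, 0.0217], [0.0054, 0.0006, 0.0213], [0.0075, 0.0008, 0.0207], [0.0095, 0.001, 0.0198], [0.0114, 0.0012, 0.0187], [0.0132, 0.0014, 0.0175], [0.0149, 0.0016, 0.0161], [0.0164, 0.0017, 0.0145], [0.0178, 0.0019, 0.0128], [0.019, 0.002, 0.0109], [0.02, 0.0021, 0.009], [0.0208, 0.0022, 0.0069], [0.0213, 0.0022, 0.0048], [0.0217, 0.0023, 0.0026]]
```

```bash
python3 -m pendant '{"xyz":[[0.001,0,0.022],[0.003,0,0.022],[0.005,0.001,0.021],[0.008,0.001,0.021]],"turn":[0,0,0,0]}'; python3 -c "
from h import *
o=readout.get_obs();print(o['wrist_torque'],o['qpos'].round(1))"
```

```text
time_s: 4.85
tool_pos: [0.4616, -0.0925, 0.1692]
tool_rot: [152.2, 88.6, -22.4]
force: [2.5, 1.6, -4.3]
grip_width: 0.0405
[ 0.27939215 -0.38534449  0.08649342] [ 41.7  -1.6 -33.1 111.8  -0.6  68.1 -75.7]
```

```bash
python3 -m pendant '{"xyz":[[0.0095,0.001,0.02],[0.0115,0.001,0.019],[0.013,0.0015,0.0175],[0.015,0.0015,0.016],[0.0165,0.0015,0.0145]],"turn":[0,0,0,0,0]}'
```

```text
time_s: 5.48
tool_pos: [0.5269, -0.0852, 0.255]
tool_rot: [150.2, 88.8, -24.3]
force: [1.2, 2.0, -5.1]
grip_width: 0.0396
```

```bash
python3 -m pendant '{"xyz":[[0.018,0.002,0.013],[0.019,0.002,0.011],[0.02,0.002,0.009],[0.021,0.002,0.007],[0.021,0.002,0.005],[0.018,0.002,0.002],[0,0,0]],"turn":[0,0,0,0,0,0,0]}'
python3 - <<'E'
from h import *
snap('scene','s2.png');o=readout.get_obs();print(o['qpos'].round(1))
print([toworld('scene',d['at']).round(4) for d in pinpoint('scene','lid_grip')])
E
```

```text
time_s: 6.35
tool_pos: [0.6441, -0.072, 0.3005]
tool_rot: [128.7, 89.5, -45.6]
force: [0.2, 1.3, 1.5]
grip_width: 0.0395
[ 30.6  19.9 -35.8  75.7  11.9  87.6 -88.4]
[array([ 0.6457, -0.0706,  0.3174])]
```

View pics/s2.png

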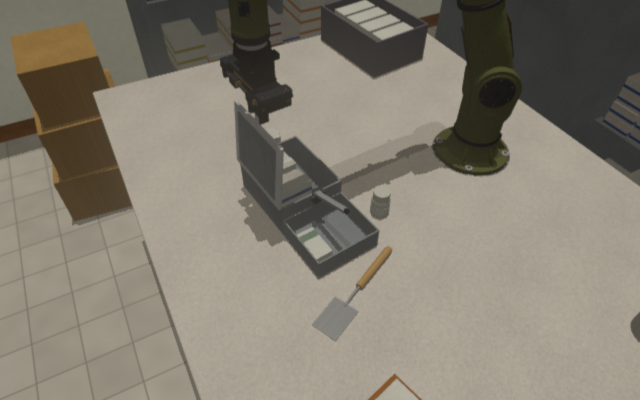

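The lid stands near upright (scene, 260,150) at about 1.48 rad. I'll release it and lift clear.

```bash
python3 -m pendant '{"xyz":[[0,0,0],[0,0,0],[0,0,0],[0,0,0],[0,0,0],[0,0,0.02],[0,0,0.03],[0,0,0.03]],"turn":[0,0,0,0,0,0,0,0]}' 1
python3 - <<'E'
from h import *
snap('scene','s3.png')
print([toworld('scene',d['at']).round(4) for d in pinpoint('scene','lid_grip')])
E
```

```text
time_s: 7.45
tool_pos: [0.6398, -0.0753, 0.3784]
tool_rot: [74.2, 89.4, -100.4]
force: [0.4, 0.1, 0.7]
grip_width: 0.0867
[array([ 0.6436, -0.0729,  0.3177])]
```

View pics/s3.png

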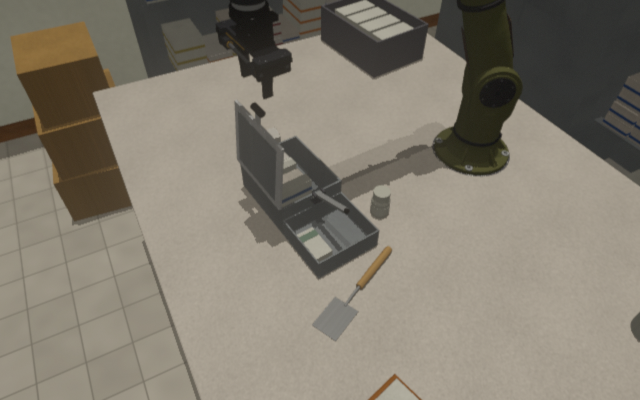

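```bash
python3 -m pendant '{"xyz":[[-0.015,0.02,0],[-0.015,0.025,0],[-0.012,0.025,0],[-0.012,0.025,0],[-0.012,0.025,0],[-0.012,0.025,0],[-0.012,0.025,-0.02],[-0.01,0.02,-0.03],[0,0.01,-0.03],[0,0,0]],"turn":[0.18,0.18,0.18,0.18,0.18,0.18,0.18,0.18,0.15,0]}'
cat > st.py <<'E'
from h import *
from fit import *
import sys
o=snap('wrist',sys.argv[1])
R=Rn.from_euler('xyz',o['tool_rot'],degrees=True).as_matrix();print('yang',np.degrees(np.arctan2(R[1,1],R[0,1])),'down',R[:,0].round(3),o['tool_pos'].round(4),o['qpos'].round(1),o['time_s'])
for n in sys.argv[2:]:
    for d in pinpoint('wrist',n)[:1]:
        p=toworld('wrist',d['at'],o);print(n,p.round(4),round(d['score'],2))
E
python3 st.py w4.png stay_tip stay_pivot
```

```text
time_s: 8.8
tool_pos: [0.5352, 0.1303, 0.2918]
tool_rot: [86.9, 89.6, 6.3]
force: [0.0, -1.2, -0.4]
grip_width: 0.087
yang 9.426537368435996 down [ 0.007  0.001 -1.   ] [0.5352 0.1303 0.2918] [ 31.9   9.3 -53.8  90.1   7.6  84.1 -12.8] 8.8
stay_tip [0.5326 0.1468 0.1463] 0.93
```

View pics/w4.png

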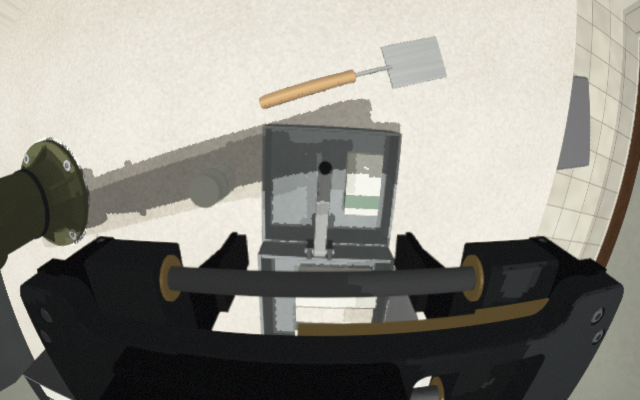

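Run:
```python
from h import *
a=wray((325,168),[.5352,.1303,.2918],[86.9,89.6,6.3])
b=wray((42,93),[.4392,-.1042,.1897],[127.1,89.7,-48.2])
s=ray('scene',(347,211));t=ray('top',(271.5,201.5))
print(tri([a,b]),tri([s,t]),tri([a,s,t]))
for o,d in(a,b,s,t): print((o+d*(.1455-o[2])/d[2]).round(4))
```

```text
[0.53482596 0.15130865 0.15074216] [0.53550948 0.15188458 0.14464712] [0.53528277 0.15122721 0.14452323]
[0.535  0.1504 0.1455]
[0.5354 0.1577 0.1455]
[0.5352 0.1533 0.1455]
[0.5362 0.1511 0.1455]
```

```bash
python3 -m pendant '{"xyz":[[0.002,0.002,-0.04],[0,0,-0.04],[0,0,-0.04],[0,0,-0.03],[0,0,-0.01],[0,0,0]],"turn":[-0.05,0,0,0,0,0]}'; python3 st.py w5.png
```

```text
time_s: 9.7
tool_pos: [0.548, 0.128, 0.1398]
tool_rot: [89.3, 88.3, 4.5]
force: [-0.3, 0.9, 0.4]
grip_width: 0.0868
yang 5.167113653603153 down [ 0.029  0.002 -1.   ] [0.548  0.128  0.1398] [ 28.8  16.2 -51.5 101.8  14.2  67.  -21.7] 9.7
```

View pics/w5.png

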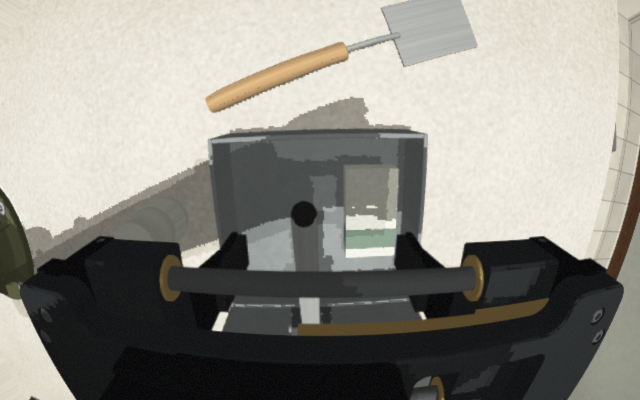

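```bash
python3 -m pendant '{"xyz":[[-0.006,0.002,-0.012],[-0.005,0.002,-0.009],[0,0,0]],"turn":[0,0,0]}'; python3 st.py w6.png
```

```text
time_s: 10.12
tool_pos: [0.5381, 0.1329, 0.1206]
tool_rot: [89.1, 88.1, 4.2]
force: [-0.4, 0.4, -0.7]
grip_width: 0.087
yang 5.132243427303798 down [ 0.034  0.002 -0.999] [0.5381 0.1329 0.1206] [ 28.5  16.  -51.6 104.4  14.5  64.3 -22.8] 10.125
```

```bash
python3 -m pendant '{"xyz":[[0,0,0],[0,0,0],[0,0,0],[0,0,0],[0,0,0],[0,0,0],[0,0,0],[0,0,0],[0,0,0]],"turn":[0,0,0,0,0,0,0,0,0]}' 0 15; python3 st.py w7.png
```

```text
time_s: 11.3
tool_pos: [0.5391, 0.1328, 0.1217]
tool_rot: [89.0, 88.0, 4.1]
force: [-1.6, 0.4, 0.6]
grip_width: 0.0137
yang 5.114439808688259 down [ 0.035  0.003 -0.999] [0.5391 0.1328 0.1217] [ 28.5  16.  -51.6 104.3  14.5  64.4 -22.8] 11.3
```

View pics/w7.png

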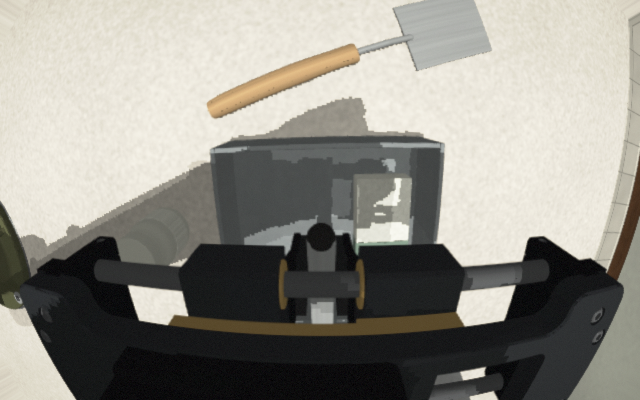

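```bash
python3 -m pendant '{"xyz":[[0.0005,-0.006,0.014],[0.001,-0.008,0.0125],[0.001,-0.01,0.011],[0.001,-0.0115,0.0095],[0.001,-0.0125,0.008],[0,0,0]],"turn":[0,0,0,0,0,0]}'; python3 st.py w8.png; python3 -c "
from h import *
snap('scene','s4.png');print([toworld('scene',d['at']).round(4) for n in ('stay_tip','lid_grip') for d in pinpoint('scene',n)])"
```

```text
time_s: 12.1
tool_pos: [0.5449, 0.0792, 0.18]
tool_rot: [88.9, 87.9, 3.8]
force: [1.4, -0.9, -1.3]
grip_width: 0.0143
yang 4.88418370823763 down [ 0.037  0.002 -0.999] [0.5449 0.0792 0.18  ] [ 35.3  11.2 -51.3 101.2   9.7  70.  -13.7] 12.1
[array([0.5437, 0.0847, 0.2127]), array([ 0.6468, -0.0716,  0.314 ])]
```

View pics/s4.png

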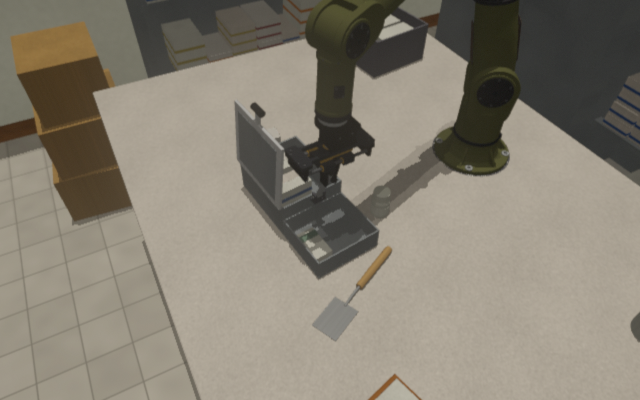

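```bash
python3 -m pendant '{"xyz":[[0,0,0],[0,0,0],[0,0,0],[0,0,0],[0,0,0.02],[0,0,0.03],[0,0,0.03]],"turn":[0,0,0,0,0,0,0]}' 1
python3 -m pendant '{"xyz":[[0,0.015,0],[0,0.02,0],[0,0.015,0],[0,0,0],[0,0,0],[0,0,0],[0,0,0],[0,0,0],[0,0,0]],"turn":[-0.15,-0.18,-0.18,-0.18,-0.18,-0.18,-0.18,-0.18,-0.15]}' 0; python3 st.py w9.png stay_tip
```

```text
time_s: 13.18
tool_pos: [0.5426, 0.0833, 0.2628]
tool_rot: [90.6, 88.1, 5.9]
force: [-1.2, -0.6, 0.4]
grip_width: 0.0759
time_s: 14.3
tool_pos: [0.5468, 0.1378, 0.2812]
tool_rot: [104.9, 87.3, -72.1]
force: [0.3, 0.3, 0.3]
grip_width: 0.0039
yang -86.99997517718643 down [ 0.014 -0.045 -0.999] [0.5468 0.1378 0.2812] [  21.2   10.3  -45.    89.3   10.    83.7 -111.5] 14.3
stay_tip [0.5417 0.0828 0.2154] 0.67
```

View pics/w9.png

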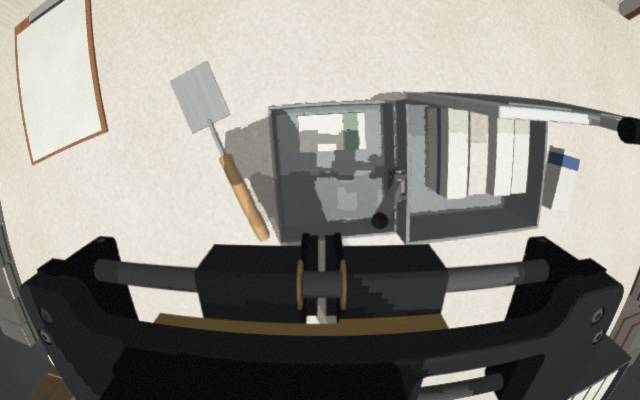

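```bash
python3 -m pendant '{"xyz":[[-0.004,0,-0.03],[-0.005,-0.002,-0.03],[-0.003,-0.002,-0.02],[0,0,-0.005],[0,0,0]],"turn":[0.04,0,0,0,0]}' 0; python3 st.py w10.png stay_tip
```

```text
time_s: 15.02
tool_pos: [0.5364, 0.1348, 0.1993]
tool_rot: [112.9, 87.2, -60.6]
force: [-0.3, 0.9, -0.3]
grip_width: 0.0001
yang -83.51571259473113 down [ 0.024 -0.042 -0.999] [0.5364 0.1348 0.1993] [  21.9   10.8  -45.1   98.3   10.8   74.  -109.1] 15.025
stay_tip [0.5414 0.0847 0.2138] 0.84
```

View pics/w10.png

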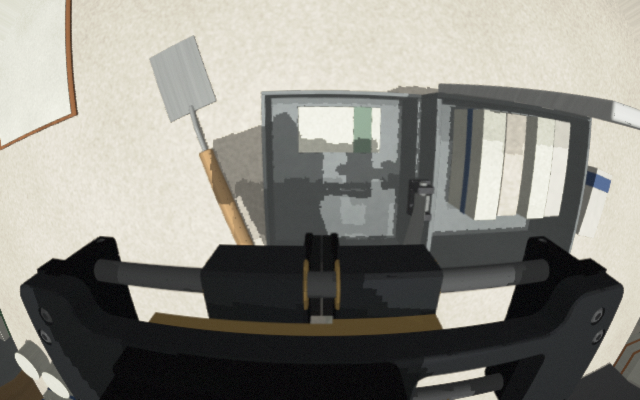

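```bash
python3 -m pendant '{"xyz":[[0.005,-0.02,-0.003],[0.003,-0.02,-0.002],[0.003,-0.02,0],[0.002,-0.015,0]],"turn":[0,0,0,0]}' 0; python3 st.py w11.png stay_tip
```

```text
time_s: 15.62
tool_pos: [0.5524, 0.062, 0.1993]
tool_rot: [122.8, 87.1, -50.3]
force: [-0.8, 1.1, 0.1]
grip_width: 0.0003
yang -83.15845249827495 down [ 0.032 -0.039 -0.999] [0.5524 0.062  0.1993] [  27.7   10.   -42.5   98.7    9.7   72.9 -100.2] 15.625
stay_tip [ 0.5608 -0.3166  0.0023] 0.57
```

View pics/w11.png

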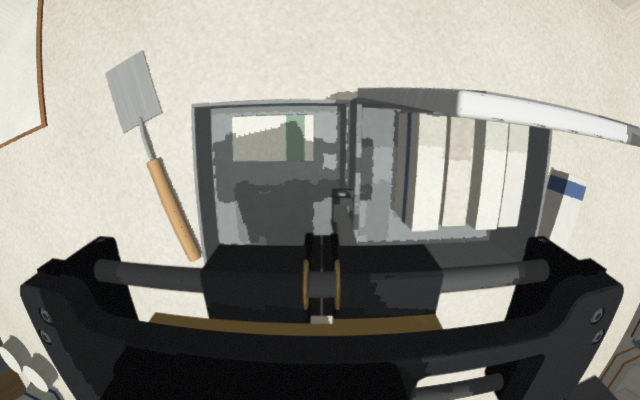

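```bash
python3 -m pendant '{"xyz":[[-0.003,-0.01,-0.005],[-0.001,-0.008,-0.002],[0,0,0]],"turn":[0,0,0]}' 0; python3 -c "
from h import *
snap('scene','s5.png');print([(toworld('scene',d['at']).round(4),d['score']) for n in ('stay_tip','lid_grip') for d in pinpoint('scene',n)])"
```

```text
time_s: 16.1
tool_pos: [0.5481, 0.0431, 0.1917]
tool_rot: [122.6, 87.1, -50.6]
force: [-0.9, -0.5, -1.4]
grip_width: 0.0005
[(array([ 0.6478, -0.0724,  0.319 ]), 0.59)]
```

View pics/s5.png

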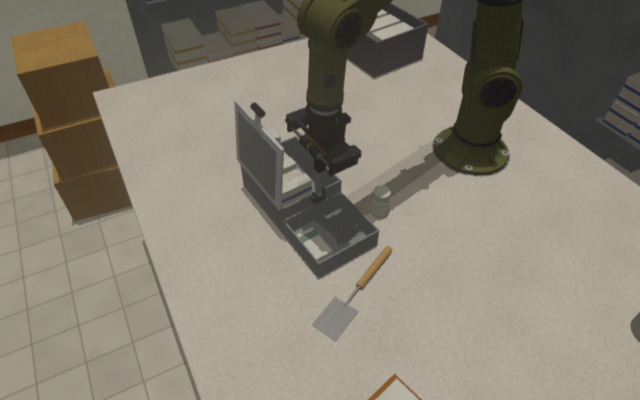

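Continuing in small steps, watching for the force rise at the stop.

```bash
for i in 1 ; do python3 -m pendant '{"xyz":[[0,-0.005,0],[0,-0.004,0]],"turn":[0,0]}' 0; done; python3 -m pendant '{"xyz":[[0,-0.005,0],[0,-0.003,0]],"turn":[0,0]}'; python3 -m pendant '{"xyz":[[0,-0.004,0],[0,0,0]],"turn":[0,0]}'
```

```text
time_s: 16.5
tool_pos: [0.5483, 0.0358, 0.192]
tool_rot: [124.0, 87.1, -49.0]
force: [-0.4, 0.7, 0.5]
grip_width: 0.0008
time_s: 16.75
tool_pos: [0.5483, 0.0298, 0.192]
tool_rot: [127.3, 87.3, -45.6]
force: [0.2, 7.8, -1.1]
grip_width: 0.0002
time_s: 17.0
tool_pos: [0.5483, 0.0304, 0.1921]
tool_rot: [133.7, 87.5, -39.0]
force: [-0.1, -0.4, 0.3]
grip_width: 0.0005
```

```bash
python3 -m pendant '{"xyz":[[0,-0.005,0]],"turn":[0]}'; python3 -m pendant '{"xyz":[[0,-0.004,0]],"turn":[0]}';  python3 st.py w12.png stay_tip
```

```text
time_s: 17.12
tool_pos: [0.5482, 0.0295, 0.1921]
tool_rot: [140.7, 87.7, -31.9]
force: [1.2, 13.3, -1.0]
grip_width: 0.0002
time_s: 17.25
tool_pos: [0.5482, 0.0297, 0.1922]
tool_rot: [148.6, 87.8, -23.8]
force: [0.8, 8.9, -0.6]
grip_width: 0.0006
yang -82.42192899549241 down [ 0.035 -0.015 -0.999] [0.5482 0.0297 0.1922] [ 31.3   8.7 -41.2 100.5   7.3  71.2 -94.1] 17.25
```

View pics/w12.png

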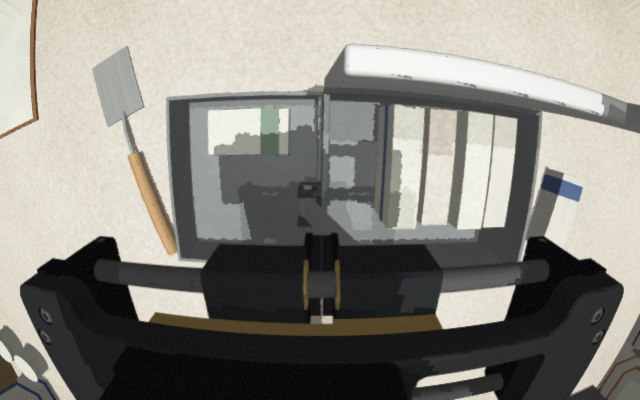

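```bash
python3 -m pendant '{"xyz":[[0,0.015,0],[0,0.02,0],[0,0.005,0.03],[0,0,0.05],[0,0,0.05],[0,-0.01,0.04],[0,0,0]],"turn":[-0.02,0,0,0,0,0,0]}' 1; python3 st.py w13.png stay_tip lid_grip
python3 -c "
from h import *
snap('scene','s6.png');print([(toworld('scene',d['at']).round(4),d['score']) for n in ('stay_tip','lid_grip') for d in pinpoint('scene',n)])
snap('top','t6.png');print([(toworld('top',d['at']).round(4),d['score']) for n in ('stay_tip','lid_grip') for d in pinpoint('top',n)])"
```

```text
time_s: 18.23
tool_pos: [0.5469, 0.0519, 0.3664]
tool_rot: [134.7, 87.7, -39.2]
force: [0.3, 0.5, 0.4]
grip_width: 0.0624
yang -83.97465308140116 down [ 0.032 -0.026 -0.999] [0.5469 0.0519 0.3664] [ 29.7   5.6 -42.1  83.6   5.6  90.8 -96.1] 18.225
stay_tip [0.5496 0.0054 0.2211] 0.59
lid_grip [ 0.6398 -0.0696  0.3196] 0.73
[(array([0.5525, 0.0075, 0.2199]), 0.53), (array([ 0.6428, -0.0711,  0.3166]), 0.9), (array([ 0.5764, -0.0769, -0.0045]), 0.18)]
[]
```

View pics/w13.png

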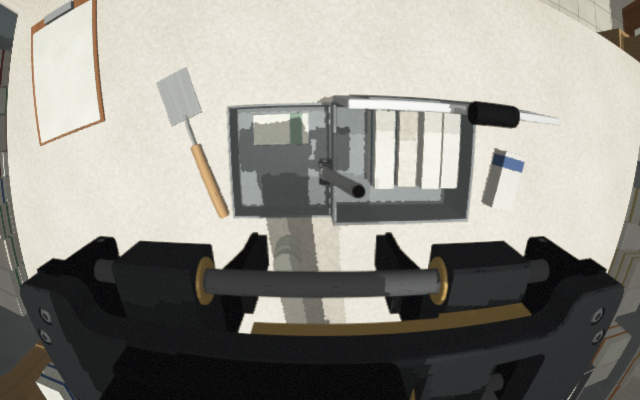

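View pics/s6.png

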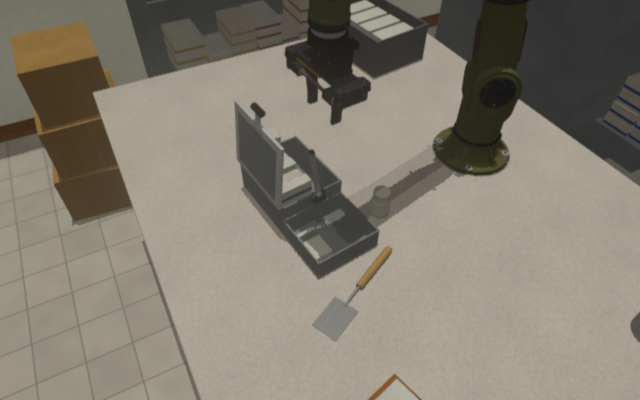

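The stay is at its stop: its tip is at (.551,.007,.220), which works out to about 1.83 rad. Now I'll re-grasp the lid handle.

```bash
python3 -m pendant '{"xyz":[[0.02,-0.03,0.005],[0.025,-0.03,0],[0.025,-0.03,0],[0.018,-0.025,0],[0.008,-0.01,0],[0,0,0]],"turn":[0,0,0,0,0,0]}' 1; python3 st.py w14.png lid_grip
```

```text
time_s: 19.42
tool_pos: [0.6425, -0.0727, 0.3651]
tool_rot: [125.4, 88.2, -48.1]
force: [-0.4, -0.5, 0.2]
grip_width: 0.0875
yang -83.53152056298052 down [ 0.022 -0.024 -0.999] [ 0.6425 -0.0727  0.3651] [ 31.   19.2 -38.   69.6  13.2  93.9 -87.8] 19.425
lid_grip [ 0.6396 -0.0714  0.3197] 0.83
```

View pics/w14.png

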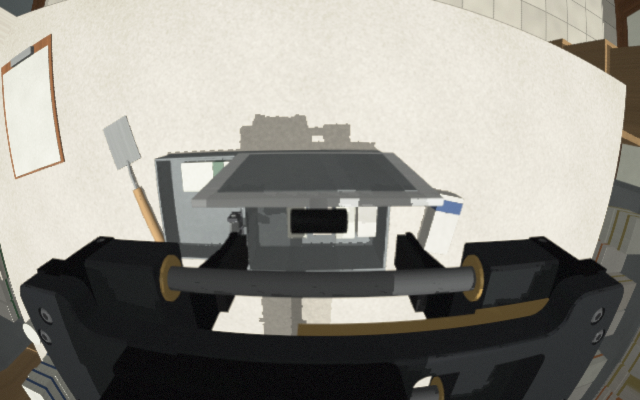

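```bash
python3 -m pendant '{"xyz":[[0,0,-0.025],[0,0,-0.025],[0,0,-0.014],[0,0,0]],"turn":[0,0,0,0]}' 1
```

```text
time_s: 20.02
tool_pos: [0.6405, -0.0649, 0.3033]
tool_rot: [130.2, 87.9, -42.8]
force: [-0.6, 0.4, 1.1]
grip_width: 0.0867
```

```bash
python3 -m pendant '{"xyz":[[0.003,-0.007,-0.002],[0,-0.001,0]],"turn":[0,0]}' 1;python3 st.py w15.png
```

```text
time_s: 20.27
tool_pos: [0.6444, -0.073, 0.3032]
tool_rot: [132.5, 87.8, -40.5]
force: [-0.5, 0.0, 0.7]
grip_width: 0.0872
yang -82.9578140644699 down [ 0.029 -0.025 -0.999] [ 0.6444 -0.073   0.3032] [ 32.2  19.2 -38.   76.7  13.2  86.5 -87.7] 20.275
```

View pics/w15.png

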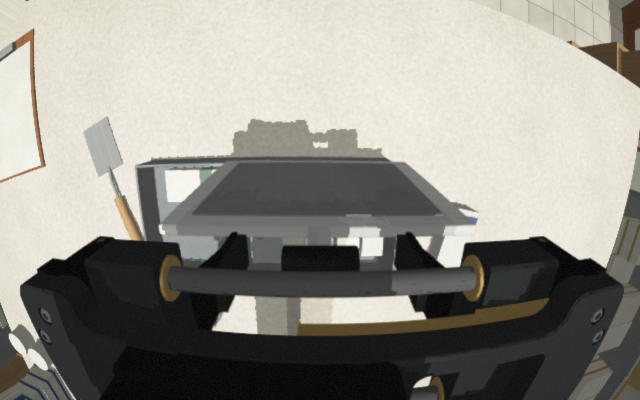

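The handle at (320,257) lies between the fingers, so I'll close.

```bash
python3 -m pendant '{"xyz":[[0,0,-0.002],[0,0,0],[0,0,0],[0,0,0],[0,0,0],[0,0,0],[0,0,0],[0,0,0]],"turn":[0,0,0,0,0,0,0,0]}' 0 20
```

```text
time_s: 21.32
tool_pos: [0.6448, -0.0722, 0.3023]
tool_rot: [135.1, 87.8, -37.8]
force: [0.4, -0.5, -1.1]
grip_width: 0.0397
```

```bash
python3 -m pendant '{"xyz":[[-0.015,-0.0015,-0.002],[-0.015,-0.0015,-0.003],[-0.015,-0.0015,-0.004],[-0.0145,-0.0015,-0.005],[-0.014,-0.0015,-0.006]],"turn":[0,0,0,0,0]}'
```

```text
time_s: 21.95
tool_pos: [0.5733, -0.0803, 0.2839]
tool_rot: [142.5, 87.3, -30.5]
force: [1.3, -0.8, -0.1]
grip_width: 0.0398
```

```bash
python3 -m pendant '{"xyz":[[-0.014,-0.0015,-0.007],[-0.012,-0.001,-0.007]],"turn":[0,0]}'; python3 -m pendant '{"xyz":[[-0.006,-0.0005,-0.004],[-0.004,0,-0.003]],"turn":[0,0]}'
```

```text
time_s: 22.2
tool_pos: [0.5474, -0.0832, 0.2702]
tool_rot: [143.7, 87.1, -29.4]
force: [1.0, -1.5, -1.0]
grip_width: 0.0397
time_s: 22.45
tool_pos: [0.5371, -0.0843, 0.2633]
tool_rot: [143.2, 87.0, -29.9]
force: [0.5, -0.8, 0.6]
grip_width: 0.0398
```

```bash
python3 -m pendant '{"xyz":[[-0.003,0,-0.002],[-0.002,0,-0.0015]],"turn":[0,0]}'; python3 -m pendant '{"xyz":[[-0.003,0,-0.002],[-0.002,0,-0.0015]],"turn":[0,0]}';python3 -m pendant '{"xyz":[[-0.002,0,-0.0015]],"turn":[0]}'
```

```text
time_s: 22.7
tool_pos: [0.533, -0.0848, 0.2604]
tool_rot: [144.1, 86.8, -29.0]
force: [2.2, -0.6, 3.4]
grip_width: 0.0396
time_s: 22.95
tool_pos: [0.5329, -0.0848, 0.2601]
tool_rot: [148.8, 86.2, -24.3]
force: [4.3, -2.2, 3.6]
grip_width: 0.0404
time_s: 23.08
tool_pos: [0.533, -0.0849, 0.2602]
tool_rot: [150.4, 85.9, -22.7]
force: [4.9, -1.6, 3.0]
grip_width: 0.0399
```

The motion stops at about 0.937 rad with rising force, so the lid is on the stay tip. I'll check the picture before releasing.

```bash
python3 -c "
from h import *
snap('scene','s7.png');print([(toworld('scene',d['at']).round(4),d['score']) for n in ('stay_tip','lid_grip') for d in pinpoint('scene',n)])
im=cv2.imread('pics/s7.png')[80:260,200:420];cv2.imwrite('pics/s7z.png',cv2.resize(im,None,fx=3.3,fy=3.3))"
```

```text
[(array([0.5515, 0.0063, 0.2183]), 0.81), (array([ 0.5347, -0.0822,  0.275 ]), 0.66)]
```

View pics/s7z.png

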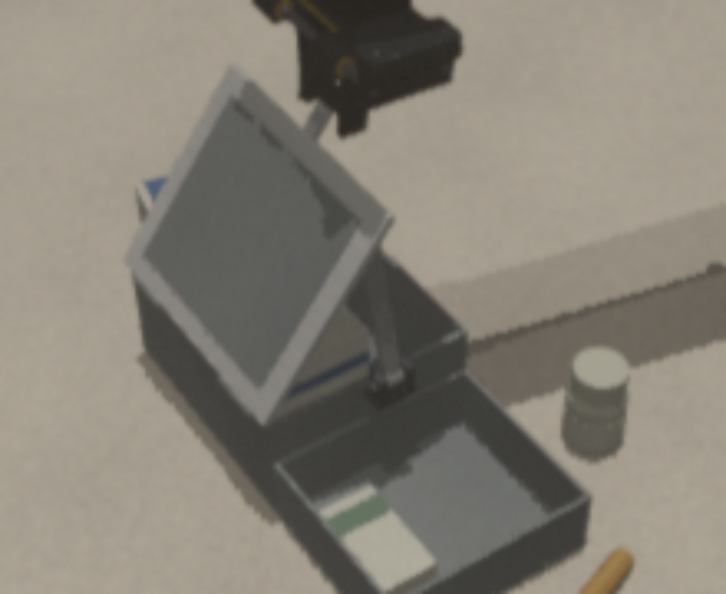

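```bash
python3 -m pendant '{"xyz":[[0,0,0],[0,0,0],[0,0,0],[0,0,0],[0,0,0],[0,0,0],[0,0,0.02],[0,0,0.03],[0,0,0.03],[0,0,0.03]],"turn":[0,0,0,0,0,0,0,0,0,0]}' 1; python3 -m pendant '{"xyz":[[-0.02,0,0.02],[-0.02,0,0.02],[0,0,0]],"turn":[0,0,0]}'; python3 -c "
from h import *
for k in range(2):
  snap('scene','s8.png');print([(toworld('scene',d['at']).round(4),d['score']) for n in ('stay_tip','lid_grip','bottle','carton','spatula') for d in pinpoint('scene',n)[:1]])
im=cv2.imread('pics/s8.png')[60:350,180:440];cv2.imwrite('pics/s8z.png',cv2.resize(im,None,fx=2,fy=2))"
```

```text
time_s: 24.48
tool_pos: [0.5286, -0.0832, 0.3685]
tool_rot: [148.6, 86.6, -24.4]
force: [0.7, -0.3, -0.4]
grip_width: 0.0872
time_s: 24.85
tool_pos: [0.4889, -0.0831, 0.4122]
tool_rot: [149.7, 86.3, -23.2]
force: [0.2, -0.4, -1.2]
grip_width: 0.087
[(array([0.5641, 0.2708, 0.0008]), 0.74), (array([ 0.5323, -0.0842,  0.2754]), 0.78), (array([ 0.3849,  0.0832, -0.0043]), 0.9), (array([0.563 , 0.267 , 0.0023]), 0.94)]
[(array([0.5553, 0.0059, 0.2197]), 0.82), (array([ 0.5317, -0.0839,  0.2764]), 0.95), (array([ 0.3825,  0.0806, -0.0033]), 0.84), (array([0.5635, 0.2684, 0.0009]), 0.95)]
```

View pics/s8z.png

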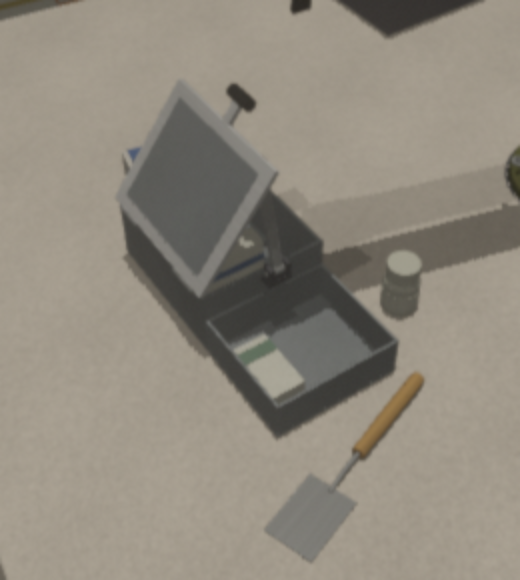

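The lid rests on the stay with its handle at z ≈ .276, which reads about 0.93 rad. The gripper is clear, and the bottle, carton and spatula haven't moved.

```bash
python3 -c "
from h import *
print(sign_off())"
```

```text
the job is handed in; nothing more can be done
None
```

The caddy is ready for filling and handed in at about 25 s: its lid is propped on the tip of the raised stay and the gripper is clear.

- **Lid open:** I pinched the handle, raised the lid to about 1.48 rad and let go; it stood by itself.
- **Stay:** I pinched it and swung it to about 1.15 rad. I then pushed it with closed fingers until it stopped moving, at 9–13 N. The measured tip put it at about 1.83 rad, its stop.
- **Lid down:** I took the handle again and brought the lid down in small steps. Resistance began at about 0.94 rad, and I released it there.

**Last checks:**
- After release the handle stayed at z ≈ 0.276 m, which is about 0.93 rad. Both final readings agreed to 1 mm.
- The bottle, carton and spatula look undisturbed in the final picture. I did not measure how far they might have shifted, and the detector did not find the carton in the last view.
- In one of the two final views the stay-tip detector reported a point by the spatula. The other view placed it at the stay tip (0.555, 0.006, 0.220), as the picture shows.

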